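# Fill the condiment caddy and hold it up level

## Robot

A 6-joint arm with a two-finger parallel gripper is mounted at the origin on the work surface. World frame = base frame: x ahead of the robot, y to its left, z up, the work surface at z = 0. Lengths are in m, angles in rad, forces in N, time in s.
With the tool pointing down it reaches from about 0.35 to 0.975 m from the base axis. Payload 4.9 kg.
Tool frame: the origin (TCP) lies on the front face of the gripper's body, between the roots of the fingers; the fingertips stand ctrl.finger_overhang ahead of it and the grasp point (between the pads) lies 54 mm ahead of it (ctrl.finger_overhang is the distance from the TCP to the fingertips, in m); z points along the fingers, y is the line along which they close (so a half turn about z gives the same grasp; the last joint's range is limited). The gripper opens to 85 mm and grips with 20 to 120 N. Pads are 22 mm wide; open, the fingers measure 114 mm over their backs; the gripper's body (76 mm by 85 mm) begins 54 mm behind the grasp point. The pads swing forward as they close: fully open they stand 13 mm farther back than shut.
Start: joints at [1.019, 0.053, 1.613, -0, 1.476, -0.119], TCP at [0.262, 0.567, 0.304] pointing down, gripper open.
Joint ranges: [-3.01, 3.01], [-1.01, 2.22], [0.06, 2.58], [-1.02, 4.17], [0.09, 2.62], [-3.14, 3.14]. Speed limits (rad/s): [2.57, 2.57, 3.14, 3.14, 3.14, 3.14].

## Interface

Orientations are given as a rotation vector (axis times angle).
In Python, from station import ctrl, vision gives the robot as it stands. The module is installed in compiled form; this text tells all that it offers.
- The arm moves only by the tool drive_tool, never from a script. Its argument "rows" is a list of rows, each a list of 2 entries, a list of its own where there are three numbers: the shift along the tool's x, y, z in m, then the turn about the tool's z in rad. A call has 1 to 10 rows; each row shifts and turns the commanded pose from where the row before left it, along the tool's axes as they then stand; what a row does not reach is not made up. A row lasts 1/10 s, in which the tool goes at most 50 mm and 8.59 degrees, less where a joint would pass 70% of its speed; a pose out of reach is approached as far as the arm can. A call with a gripper value outside its range is refused whole. "jaw" is the closure, from 0 (fully open) to 1 (shut), set as the call begins (left out, the last holds). The fingers move at their own pace and stop on an object; "grip_force" is the grip in N (left out, the last holds). Time passes only in rows, so rows that do not move let the fingers close. It gives the time, the measured TCP pose, the force, the opening and the grip force at its end, in the units of the state.
- ctrl.get_obs(): the state, without advancing time (a new reading comes with each control period).
- vision.get_image(name): name is "scene" or "top" or "wrist"; returns a dict with "image" (384x512x3 uint8, blue, green, red), "vertical_fov" (degrees; the focal length in pixels is half the picture's height over the tangent of half this angle, whatever the lens; pixels are square), "cx", "cy" (the principal point, pixels), "dist_coeffs" ([k1, k2, p1, p2, k3] as OpenCV has them; the pictures are not rectified), "R" (3x3) and "t" (3): a world point X has camera coordinates R X + t. Camera axes: x right, y down, z forward; pixel columns grow to the right and rows downward; lengths in m; the calibration is good to about 2 mm. A picture is of the moment at which its call begins. There is no depth.
- ctrl.finish_job(): hands the job in; it is judged then, once.
The state is a dict: "t": time; "q": joint angles; "dq": joint speeds; "effort": joint torques, N m; "tool_pos": TCP position; "tool_rot": TCP orientation; "contact_force": force on the tool from outside, world axes, zero at the start; "wrist_torque": the same for the moment, N m; "opening": finger opening in m; "grip_force": force on a finger pad.
Only numpy, scipy, OpenCV 4.12 (cv2) and the standard library are available. Lean on these libraries where they do the work, as an engineer would, in place of code of your own. Each camera call takes 0.05 s, during which the arm holds its last target. There are 200 camera calls.

## Task

The carrying caddy on the worktop lacks one jar: pick up the jar with the red lid and set it down upright in the caddy's empty pocket, letting go only once it stands on the pocket's floor. Then take the caddy by its wooden grip, lift it about 10 cm clear of the worktop and hold it there steady and level for two seconds, both jars standing in it, and finish while still holding it up by the grip. Leave the jars with green and yellow lids and the big yellow tin where they are, and do not tip the caddy or the red-lidded jar.

Things in the scene. Friction and masses are not known exactly. Their poses are not given: they have to be found in the camera images.
- jar_red_mid (a point): The jar to load (red lid, 0.14 to 0.26 kg): glass jar 50 across and 95 high with a straight-sided lid 50 across over its top 24; this point is at its centre, half-way up (47.5 above its underside), z up along the jar. It starts standing on the worktop. All sizes here in mm.
- caddy_pocket (a point): Centre of the floor of the caddy's EMPTY pocket, 4 above the caddy's underside, which stands on the worktop. The pocket is a square 62 by 62 inside (6 to spare each side of the jar), its walls 3 thick and their tops 41 above this point. Its axes are the caddy's: x along the caddy's length, towards the wooden grip and the other pocket; y across its width; z up.
- caddy_pocket2 (a point): Centre of the floor of the caddy's other, FILLED pocket, the same in size and axes, 171 along the caddy's x from the empty one.
- caddy: The carrying caddy, a loose black metal tray 236 long (x), 68 wide (y), walls 45 high, 0.35 kg empty, standing on the worktop at any yaw. Origin: centre of its underside; z up. A pocket at each end, an empty napkin bay between them under the grip.
- caddy_grip: Light wooden grip bar fixed across the caddy's middle; origin at its centre, 158 above the caddy's underside, half-way between the pockets (85 from each). 14 thick along x (the caddy's length), 68 long along y (its width), 24 high along z. At its two ends stand flat black uprights, 20 wide along x and 3 thick, rising 2 above it.
- jar_white_mid (a point): The jar with the white lid (0.14 to 0.26 kg), already standing in the filled pocket and to stay there: glass jar 50 across and 95 high with a straight-sided lid 50 across over its top 24; this point is at its centre, half-way up (47.5 above its underside), z up along the jar.
- jar_green_mid (a point): Bystander with a green lid standing on the worktop, not to be disturbed: glass jar 50 across and 95 high with a straight-sided lid 50 across over its top 24; this point is at its centre, half-way up (47.5 above its underside), z up along the jar.
- jar_yellow_mid (a point): Bystander with a yellow lid standing on the worktop, not to be disturbed: glass jar 50 across and 95 high with a straight-sided lid 50 across over its top 24; this point is at its centre, half-way up (47.5 above its underside), z up along the jar.
- tin_mid (a point): Bystander, a big yellow tin with a red band, upright, 91 across and 111 high; this point is at its centre, 55 above the worktop. Not to be disturbed.
Mind the look-alikes: they are no part of the job. Several things look just like the caddy: the one meant starts farthest from the robot's base.

How it is judged:
On the way, in this order (a step that is already met when the one before it is completed fails the run):
1. the red-lidded jar stands upright on the floor of the empty pocket, let go, with the caddy still standing on the worktop (horizontal distance between jar_red_mid and caddy_pocket below 0.018 m and z of jar_red_mid in the frame of caddy_pocket between 0.04 and 0.054 m and angle between the z axis of jar_red_mid and the z axis of caddy_pocket, either way round below 0.12 rad and contact force between the fingers and jar_red below 0.1 N and height (world z) of caddy_pocket below 0.012 m and angle between caddy_grip's own z axis and vertical below 0.05 rad), for 0.2 s.
2. the loaded caddy is held up by its wooden grip, steady and level, clear of the worktop, for a second and a half (horizontal distance between jar_red_mid and caddy_pocket below 0.018 m and z of jar_red_mid in the frame of caddy_pocket between 0.04 and 0.054 m and angle between the z axis of jar_red_mid and the z axis of caddy_pocket, either way round below 0.12 rad and horizontal distance between jar_white_mid and caddy_pocket2 below 0.018 m and z of jar_white_mid in the frame of caddy_pocket2 between 0.04 and 0.054 m and angle between the z axis of jar_white_mid and the z axis of caddy_pocket2, either way round below 0.12 rad and height (world z) of caddy_pocket between 0.064 and 0.164 m and height (world z) of caddy_pocket2 between 0.064 and 0.164 m and angle between caddy_grip's own z axis and vertical below 0.1 rad and linear speed of caddy_grip below 0.02 m/s and angular speed of caddy_grip below 0.1 rad/s and contact force between the fingers and caddy_grip above 2 N and contact force between the fingers and jar_red below 0.2 N and contact force between the fingers and jar_white below 0.2 N and contact force between caddy and jar_green below 0.1 N and contact force between caddy and jar_yellow below 0.1 N and contact force between caddy and tin below 0.1 N), for 1.5 s.
At the end, for the whole second after the job is handed in: Fingers hold the caddy by its wooden grip, both ends 60 to 160 mm above the worktop, tilt under 0.1 rad, slower than 20 mm/s and 0.1 rad/s, touching no bystander; both jars stand on their pocket floors, within 18 mm of centre and 0.12 rad of upright, untouched by the fingers (all of step 2); the arm keeps its last pose, push and grip.
It fails at once if the red-lidded jar is let go in the air, not standing in the pocket (height (world z) of jar_red_mid above 0.0605 m and contact force between the fingers and jar_red below 0.01 N and not (horizontal distance between jar_red_mid and caddy_pocket below 0.025 m and z of jar_red_mid in the frame of caddy_pocket below 0.058 m)).
It fails at once if the red-lidded jar is tipped over (angle between jar_red_mid's own z axis and vertical above 0.6 rad).
It fails at once if the caddy is tipped (angle between caddy_grip's own z axis and vertical above 0.35 rad).
It fails at once if the green- or yellow-lidded jar or the tin is moved by more than 25 mm or tipped (distance of any of jar_green_mid, jar_yellow_mid, tin_mid from where it was at the start of the episode above 0.025 m or angle between any of jar_green_mid, jar_yellow_mid, tin_mid's own z axis and vertical above 0.3 rad).
It also fails if it takes over 56 s, if anything falls off the work surface, if the arm or the gripper's body presses on something with over 40 N, if the wrist force passes 120 N, or if a joint passes its speed limit or range.

## Working session

There is one attempt and no reset: what is moved stays moved. The work goes in short steps, Python scripts to look and compute and a tool call to move; the robot and the scene stay as the last step left them, time stands still between calls to the robot, and variables do not carry over. Pictures are saved under pics/ and viewed, at most 10 in all, crops included, and the job is handed in when it is done.

Besides the shell and the picture viewer there is one more tool, called in YAML: its name, and indented under it one key for each argument. drive_tool: Moves the arm, as the interface text tells. Its arguments: {"type":"object","properties":{"rows":{"type":"array","items":{"type":"array"}},"jaw":{"type":"number"},"grip_force":{"type":"number"}},"required":["rows"]}

```bash
mkdir -p pics
cat > h.py <<'E'
import numpy as np, cv2
from station import ctrl, vision
from scipy.spatial.transform import Rotation as Ro
def cam(n):
    d=vision.get_image(n); im=d["image"]; f=im.shape[0]/2/np.tan(np.radians(d["vertical_fov"])/2)
    d["K"]=np.array([[f,0,d["cx"]],[0,f,d["cy"]],[0,0,1]]);d["R"]=np.array(d["R"]);d["t"]=np.array(d["t"]);d["D"]=np.array(d["dist_coeffs"],float);return d
def ray(d,uv):
    p=cv2.undistortPoints(np.array(uv,float).reshape(-1,1,2),d["K"],d["D"]).reshape(-1,2)
    r=np.c_[p,np.ones(len(p))]@d["R"]; return -d["R"].T@d["t"], r
def onz(d,uv,z):
    o,r=ray(d,uv); return o+r*((z-o[2])/r[:,2:])
def proj(d,X):
    return cv2.projectPoints(np.array(X,float).reshape(-1,1,3),cv2.Rodrigues(d["R"])[0],d["t"],d["K"],d["D"])[0].reshape(-1,2)
E
python3 - <<'E'
from h import *
ims=[]
for n in("scene","top"):
    d=cam(n); cv2.imwrite(f"pics/{n}0.png",cv2.resize(d["image"],(800,600))); print(n,-d["R"].T@d["t"])
o=ctrl.get_obs(); print(o["tool_pos"],o["tool_rot"],Ro.from_rotvec(o["tool_rot"]).as_matrix().round(3),o["opening"],ctrl.finger_overhang,o["t"])
E
```

```text
scene [0.98711577 0.225297   0.97386094]
top [0.34777492 0.07312772 1.27121825]
[0.26189093 0.5670154  0.30276753] [-6.74359795e-01 -3.06772728e+00  2.74773044e-03] [[-0.908  0.419 -0.001]
 [ 0.419  0.908 -0.002]
 [ 0.    -0.002 -1.   ]] 0.08534490304801301 0.0726 0.1
```

View pics/scene0.png

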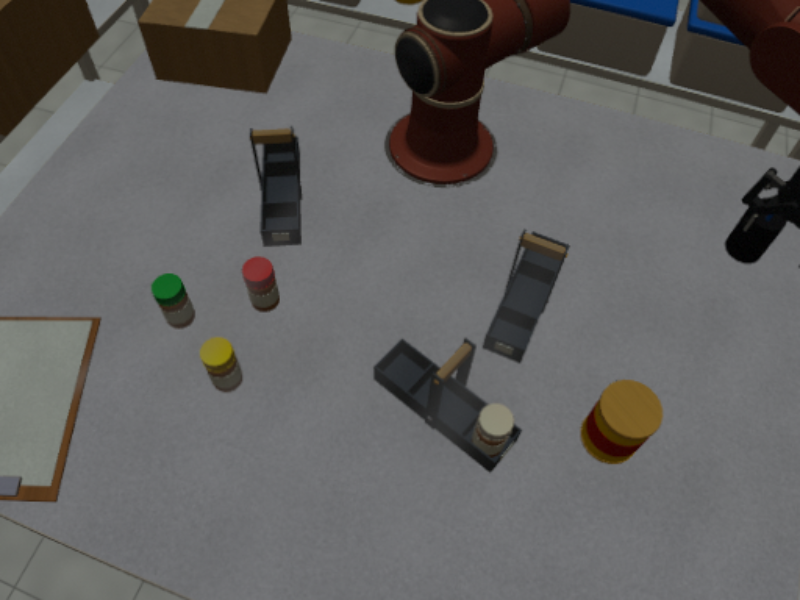

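View pics/top0.png

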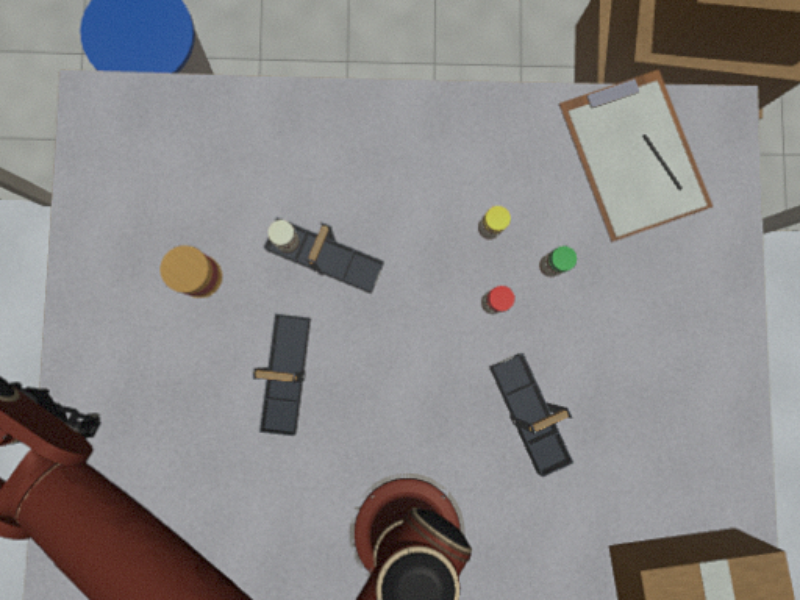

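The far caddy, holding the white jar, has its grip at about (320,243) in the top view, with the empty pocket near (362,272). The red lid is at (501,299), green at (563,259), yellow at (497,219) and the tin at (189,270).

```bash
cat > m.py <<'E'
from h import *
def blob(d,mask,near,r=40):
    n,l,s,c=cv2.connectedComponentsWithStats(mask.astype(np.uint8)*255)
    k=[i for i in range(1,n) if s[i,4]>40 and np.hypot(*(c[i]-near))<r]
    if not k: return None,None
    k=max(k,key=lambda i:s[i,4]); return c[k],(l==k).astype(np.uint8)
def hsv(d): return cv2.cvtColor(d["image"],cv2.COLOR_BGR2HSV)
E
python3 - <<'E'
from m import *
d=cam("top"); h=hsv(d); H,S,V=[h[...,i].astype(int) for i in range(3)]; s=.64
def rep(n,m,uv,z):
    c,b=blob(d,m,np.array(uv)*s,15)
    if c is None: print(n,None);return
    cs=max(cv2.findContours(b,0,2)[0],key=cv2.contourArea); (cc,rad)=cv2.minEnclosingCircle(cs)
    rr=cv2.boxPoints(cv2.minAreaRect(cs)); print(n,c.round(1),b.sum(),onz(d,[c,cc],z).round(4).tolist()); 
    return onz(d,rr,z)
sat=S>110
rep("red",((H<8)|(H>172))&(S>140),(501,299),.095)
rep("green",(H>45)&(H<80)&sat,(563,259),.095)
rep("yel",(H>20)&(H<35)&(S>150),(497,219),.095)
rep("tin",(H>8)&(H<30)&(S>120),(189,270),.111)
rep("white",(V>150)&(S>25)&(H<45)&(H>15),(281,235),.099)
g=rep("grip",(H>5)&(H<25)&(S>70)&(V>60),(320,243),.170); print(g)
dk=(V<75)
c=rep("dark",dk,(330,257),.045); print(c)
E
```

```text
red [320.3 190.5] 193 [[0.4683, -0.1733, 0.095], [0.4682, -0.1735, 0.095]]
green [360.6 164.9] 184 [[0.5489, -0.297, 0.095], [0.5486, -0.2966, 0.095]]
yel None
tin [119.2 172.3] 755 [[0.5116, 0.4291, 0.111], [0.5105, 0.4286, 0.111]]
white [178.5 147.9] 151 [[0.5909, 0.2582, 0.099], [0.5891, 0.2553, 0.099]]
grip [203.6 155.1] 117 [[0.5569, 0.1754, 0.17], [0.557, 0.1758, 0.17]]
[[0.52953284 0.19500834 0.17      ]
 [0.59045959 0.17000349 0.17      ]
 [0.58451207 0.15613808 0.17      ]
 [0.52362496 0.1812141  0.17      ]]
dark [208.1 163.4] 457 [[0.5541, 0.1721, 0.045], [0.5526, 0.1767, 0.045]]
[[0.56681289 0.29630605 0.045     ]
 [0.65318584 0.2620932  0.045     ]
 [0.56225286 0.04666383 0.045     ]
 [0.47665731 0.08228133 0.045     ]]
```

drive_tool:
  rows:
    - [[-0.029, -0.0215, -0.006], 0]
    - [[-0.029, -0.0215, -0.006], 0]
    - [[-0.029, -0.0215, -0.006], 0]
    - [[-0.029, -0.0215, -0.006], 0]
    - [[-0.029, -0.0215, -0.006], 0]
    - [[-0.029, -0.0215, -0.006], 0]
    - [[-0.029, -0.0215, -0.006], 0]
    - [[-0.029, -0.0215, -0.006], 0]
    - [[-0.029, -0.0215, -0.006], 0]
    - [[-0.029, -0.0215, -0.006], 0]
  jaw: 0
  grip_force: 40

```text
t: 1.15
tool_pos: [0.4355, 0.2491, 0.3638]
tool_rot: [-0.674, -3.068, 0.0]
contact_force: [0.7, 0.1, 0.7]
opening: 0.0855
grip_force: 0.0
```

drive_tool:
  rows:
    - [[-0.029, -0.0215, 0], 0]
    - [[-0.029, -0.0215, 0], 0]
    - [[-0.029, -0.0215, 0], 0]
    - [[-0.024, -0.0215, 0], 0]
    - [[0, 0, 0], -0.044]
    - [[0, 0, 0], 0]
    - [[0, 0, 0], 0]

```text
t: 1.85
tool_pos: [0.4997, 0.1261, 0.3636]
tool_rot: [-0.608, -3.082, -0.0]
contact_force: [0.1, -1.2, 0.2]
opening: 0.0854
grip_force: 0.0
```

Run:
```python
from m import *
d=cam("wrist"); cv2.imwrite("pics/w1.png",d["image"]); np.savez("w1.npz",image=d["image"],K=d["K"],D=d["D"],R=d["R"],t=d["t"])
o=ctrl.get_obs(); R=Ro.from_rotvec(o["tool_rot"]).as_matrix(); print(o["tool_pos"],R.round(3),o["t"], -d["R"].T@d["t"],d["R"].round(2))
print(proj(d,[[.557,.1755,.17],[.5246,.0964,.045],[.59,.2555,.099]]))
```

```text
[0.49965799 0.12631909 0.36372377] [[-0.925  0.379 -0.   ]
 [ 0.379  0.925  0.   ]
 [ 0.    -0.    -1.   ]] 1.9 [0.43269379 0.15231421 0.43316803] [[ 0.38  0.93  0.  ]
 [ 0.89 -0.36  0.29]
 [ 0.26 -0.11 -0.96]]
[[329.84520208 222.24938986]
 [233.13597041 182.60854868]
 [398.21934    196.57965432]]
```

View pics/w1.png

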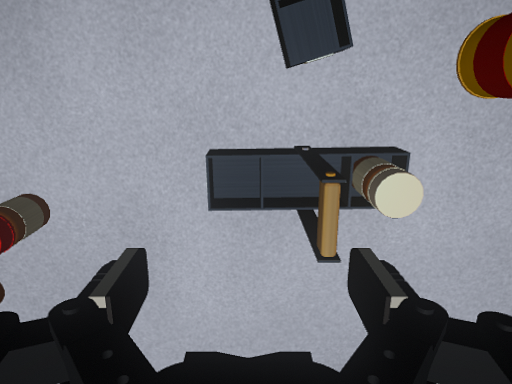

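The wrist view shows the far caddy. The tray's left end (empty pocket) has corners at about (207,151) and (209,210), the grip is at (328,218) and the white lid at (397,194).

Run:
```python
from m import *
d=dict(np.load("w1.npz")); im=d["image"]
cv2.imwrite("pics/w1c.png",cv2.resize(im[140:270,195:435],(800,433),interpolation=cv2.INTER_CUBIC))
h=hsv(d);H,S,V=[h[...,i].astype(int) for i in range(3)]
c,b=blob(d,(H>5)&(H<28)&(S>70)&(V>80),(328,218),20); cs=max(cv2.findContours(b,0,2)[0],key=cv2.contourArea)
r=cv2.minAreaRect(cs);print(r); bp=onz(d,cv2.boxPoints(r),.17);print(bp.round(4),bp.mean(0))
c,b=blob(d,(V>150)&(S>15)&(H<45)&(H>15),(397,194),20);print(c,b.sum(),onz(d,[c],.099))
```

```text
((328.6083984375, 219.3739013671875), (19.090959548950195, 73.83611297607422), 3.8140745162963867)
[[0.5819 0.1553 0.17  ]
 [0.5214 0.1803 0.17  ]
 [0.5282 0.1941 0.17  ]
 [0.5891 0.17   0.17  ]] [0.55515156 0.1749432  0.17      ]
[398.71311475 195.014637  ] 1708 [[0.58854911 0.25640723 0.099     ]]
```

View pics/w1c.png

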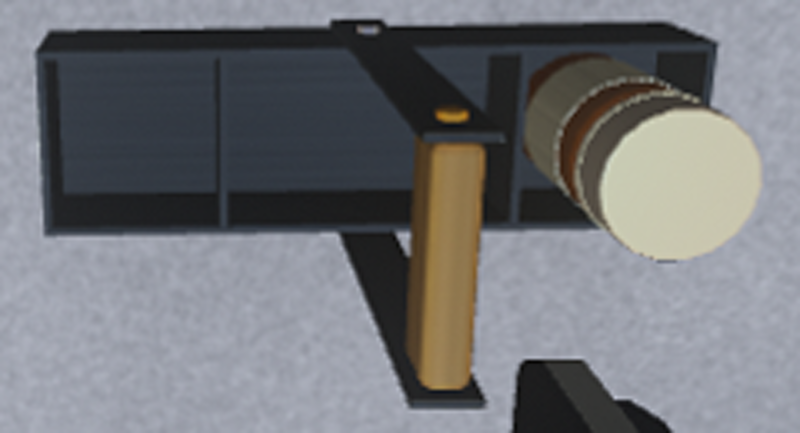

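Run:
```python
from m import *
d=dict(np.load("w1.npz"))
c=lambda a:np.array(a)*.3+[195,140]
P=onz(d,c([(39,50),(47,235),(228,232),(219,53),(716,44)]),.045)[:,:2];print(P.round(4))
print("width",np.linalg.norm(P[0]-P[1]),"len",np.linalg.norm(P[4]-P[0]),"pk",np.linalg.norm(P[0]-P[3]),np.linalg.norm(P[1]-P[2]))
for v in(P[4]-P[0],P[0]-P[1],P[2]-P[1]):print(np.degrees(np.arctan2(v[1],v[0])))
u=(P[4]-P[0])/np.linalg.norm(P[4]-P[0]);m=(P[0]+P[1])/2
print("pocket from end",m+u*.0325, "grip",m+u*.118)
E=onz(d,c([(485,143),(470,388),(428,150),(425,385)]),.17);print(E.round(4),E.mean(0))
```

```text
[[0.4825 0.081 ]
 [0.5459 0.0557]
 [0.5698 0.1172]
 [0.5072 0.1385]
 [0.5695 0.298 ]]
width 0.06826542833162462 len 0.23377582424560975 pk 0.06254113702259888 0.06599977207931278
68.16032634728641
158.1834541498629
68.70349409338549
pocket from end [0.52627892 0.09851039] grip [0.55808583 0.17787393]
[[0.528  0.1941 0.17  ]
 [0.5888 0.1704 0.17  ]
 [0.5244 0.1809 0.17  ]
 [0.5837 0.16   0.17  ]] [0.55622695 0.17634697 0.17      ]
```

drive_tool:
  rows:
    - [[-0.0094, -0.0321, 0.008], 0]
    - [[-0.0094, -0.0321, 0.008], 0]
    - [[-0.0094, -0.0321, 0.008], 0]
    - [[-0.0094, -0.0321, 0.008], 0]
    - [[-0.0094, -0.0321, 0.008], 0]
    - [[-0.0094, -0.0321, 0.008], 0]
    - [[-0.0094, -0.0321, 0.008], 0]
    - [[-0.0094, -0.0321, 0.008], 0]
    - [[-0.0094, -0.0321, 0.008], 0]
    - [[0, 0, 0], 0]

```text
t: 2.9
tool_pos: [0.4679, -0.1753, 0.2905]
tool_rot: [-0.612, -3.079, 0.0]
contact_force: [0.2, -0.1, -0.1]
opening: 0.0853
grip_force: 0.0
```

drive_tool:
  rows:
    - [[0, 0, 0], 0]
    - [[0, 0, 0], 0]

```text
t: 3.1
tool_pos: [0.469, -0.1724, 0.2923]
tool_rot: [0.605, 3.082, 0.0]
contact_force: [-0.1, 0.1, 0.2]
opening: 0.0851
grip_force: 0.0
```

Run:
```python
from m import *
d=cam("wrist"); cv2.imwrite("pics/w2.png",d["image"])
h=hsv(d);H,S,V=[h[...,i].astype(int) for i in range(3)]
c,b=blob(d,((H<8)|(H>172))&(S>140)&(V>130),(256,240),150)
print(c,b.sum()); cs=max(cv2.findContours(b,0,2)[0],key=cv2.contourArea); p=onz(d,cs.reshape(-1,2),.095); print(p.min(0),p.max(0),(p.min(0)+p.max(0))/2,onz(d,[c],.095))
e=cv2.fitEllipse(cs);print(e,onz(d,[e[0]],.095))
o=ctrl.get_obs(); print(o["tool_pos"])
```

```text
[244.74195933 180.21700555] 2705
[ 0.44330431 -0.19951525  0.095     ] [ 0.49199627 -0.15001353  0.095     ] [ 0.46765029 -0.17476439  0.095     ] [[ 0.46708689 -0.17508163  0.095     ]]
((244.9180145263672, 180.18643188476562), (56.633296966552734, 59.46302032470703), 85.81366729736328) [[ 0.46711717 -0.17493918  0.095     ]]
[ 0.46907221 -0.1723344   0.2923839 ]
```

View pics/w2.png

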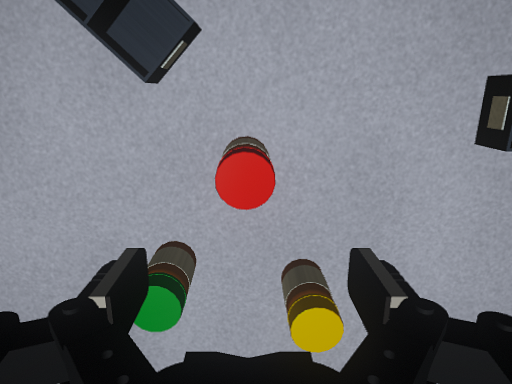

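The red lid is centred at (245,180), which gives (0.467,-0.175) and 49 mm across, as it should be. Green and yellow are clear of the descent.

drive_tool:
  rows:
    - [[0.0006, -0.003, 0.02], 0]
    - [[0, 0, 0.025], 0]
    - [[0, 0, 0.025], 0]
    - [[0, 0, 0.025], 0]
    - [[0, 0, 0.025], 0]
    - [[0, 0, 0.02], 0]
    - [[0, 0, 0.015], 0]
    - [[0, 0, 0.005], 0]
    - [[0, 0, 0], 0]
    - [[0, 0, 0], 0]

```text
t: 4.15
tool_pos: [0.4677, -0.1762, 0.133]
tool_rot: [0.606, 3.081, -0.001]
contact_force: [0.0, -0.8, 0.0]
opening: 0.0852
grip_force: 0.0
```

drive_tool:
  rows:
    - [[0, 0, 0], 0]
    - [[0, 0, 0], 0]
    - [[0, 0, 0], 0]
    - [[0, 0, 0], 0]
    - [[0, 0, 0], 0]
    - [[0, 0, 0], 0]
    - [[0, 0, 0], 0]
    - [[0, 0, 0], 0]
    - [[0, 0, 0], 0]
    - [[0, 0, 0], 0]
  jaw: 1
  grip_force: 40

```text
t: 5.15
tool_pos: [0.4676, -0.1762, 0.1329]
tool_rot: [0.607, 3.081, -0.0]
contact_force: [0.1, 2.1, 5.4]
opening: 0.0492
grip_force: 41.3
```

drive_tool:
  rows:
    - [[0, 0, -0.005], 0]
    - [[0, 0, -0.015], 0]
    - [[0, 0, -0.02], 0]
    - [[0, 0, -0.02], 0]
    - [[0, 0, -0.02], 0]
    - [[0, 0, -0.015], 0]
    - [[0, 0, -0.005], 0]
    - [[0.002, 0.0113, 0], 0]
    - [[0.004, 0.022, 0], 0]
    - [[0.0046, 0.025, 0], 0]

```text
t: 6.15
tool_pos: [0.4787, -0.1169, 0.2304]
tool_rot: [-0.608, -3.08, -0.001]
contact_force: [-0.5, 0.4, -2.1]
opening: 0.0491
grip_force: 41.9
```

drive_tool:
  rows:
    - [[0.0046, 0.025, 0], 0]
    - [[0.0046, 0.025, 0], 0]
    - [[0.0046, 0.025, 0], 0]
    - [[0.0046, 0.025, 0], 0]
    - [[0.0046, 0.025, 0], 0]
    - [[0.0046, 0.025, 0], 0]
    - [[0.0046, 0.025, 0], 0]
    - [[0.004, 0.022, 0], 0]
    - [[0.0034, 0.02, 0], 0]
    - [[0, 0, 0], 0]

```text
t: 7.15
tool_pos: [0.5241, 0.1002, 0.2302]
tool_rot: [-0.601, -3.08, -0.0]
contact_force: [0.4, 0.2, -1.8]
opening: 0.0494
grip_force: 42.0
```

drive_tool:
  rows:
    - [[0, 0, 0], 0]
    - [[0, 0, 0], 0]
    - [[0, 0, 0], 0]

```text
t: 7.45
tool_pos: [0.5246, 0.0971, 0.2315]
tool_rot: [-0.608, -3.082, 0.0]
contact_force: [0.2, -0.7, -2.0]
opening: 0.0492
grip_force: 42.0
```

Run:
```python
from m import *
d=cam("wrist"); cv2.imwrite("pics/w3.png",d["image"])
o=ctrl.get_obs(); R=Ro.from_rotvec(o["tool_rot"]).as_matrix();print(o["tool_pos"],o["opening"],o["grip_force"],o["contact_force"])
print("to pocket, tool axes",R.T@(np.array([.5255,.0977,o["tool_pos"][2]])-o["tool_pos"]))
u=np.array([.371,.928,0]);v=np.array([-.928,.371,0]);c=np.array([.5255,.0977,.045])
print(proj(d,[c-.0325*u+.034*v,c-.0325*u-.034*v,c+.0325*u+.034*v]))
```

```text
[0.52471127 0.09712574 0.23171068] 0.04856571940181093 41.98752417694777 [ 0.80953348 -0.54479396 -2.00932625]
to pocket, tool axes [-5.11256125e-04  8.30955284e-04 -3.55905197e-07]
[[206.65420448 142.83264912]
 [210.28452195 226.27989176]
 [292.64392394 142.06568679]]
```

View pics/w3.png

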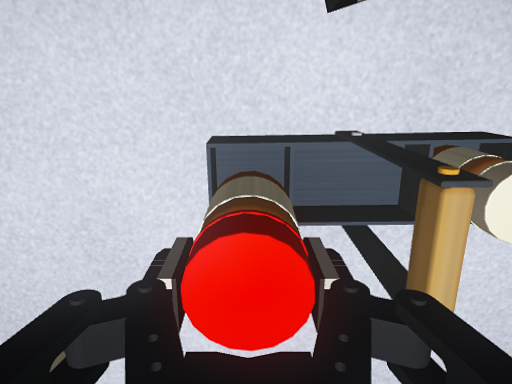

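The rim corner shows at (208,143) against a predicted (207,143), and the divider is within 3 px, so the jar is over the pocket and I'm lowering it.

drive_tool:
  rows:
    - [[-0.0005, 0.0008, 0.01], 0]
    - [[0, 0, 0.02], 0]
    - [[0, 0, 0.015], 0]
    - [[0, 0, 0.01], 0]
    - [[0, 0, 0.01], 0]
    - [[0, 0, 0.01], 0]
    - [[0, 0, 0.008], 0]
    - [[0, 0, 0.005], 0]
    - [[0, 0, 0.002], 0]
    - [[0, 0, 0], 0]

```text
t: 8.5
tool_pos: [0.5257, 0.0983, 0.1419]
tool_rot: [-0.607, -3.082, 0.0]
contact_force: [0.4, -0.4, -1.2]
opening: 0.0492
grip_force: 42.0
```

drive_tool:
  rows:
    - [[0, 0, 0.002], 0]
    - [[0, 0, 0.001], 0]
    - [[0, 0, 0.001], 0]
    - [[0, 0, 0], 0]
    - [[0, 0, 0], 0]

```text
t: 9.0
tool_pos: [0.5257, 0.0983, 0.138]
tool_rot: [0.607, 3.082, -0.0]
contact_force: [-0.2, 0.2, -2.1]
opening: 0.0493
grip_force: 42.0
```

drive_tool:
  rows:
    - [[0, 0, 0.0005], 0]
    - [[0, 0, 0.0005], 0]
    - [[0, 0, 0.0005], 0]
    - [[0, 0, 0], 0]
    - [[0, 0, 0], 0]
    - [[0, 0, 0], 0]

```text
t: 9.6
tool_pos: [0.526, 0.0983, 0.137]
tool_rot: [0.607, 3.082, -0.0]
contact_force: [-1.8, -0.2, 3.7]
opening: 0.0491
grip_force: 42.4
```

The force has turned from -2 to +3.7 N at the expected height, so the jar is on the floor. Letting go.

drive_tool:
  rows:
    - [[0, 0, 0], 0]
    - [[0, 0, 0], 0]
    - [[0, 0, 0], 0]
    - [[0, 0, 0], 0]
    - [[0, 0, 0], 0]
    - [[0, 0, 0], 0]
    - [[0, 0, 0], 0]
    - [[0, 0, 0], 0]
  jaw: 0

```text
t: 10.4
tool_pos: [0.5257, 0.0983, 0.1364]
tool_rot: [0.607, 3.082, 0.0]
contact_force: [0.1, 0.8, 0.3]
opening: 0.0855
grip_force: 0.0
```

drive_tool:
  rows:
    - [[0, 0, -0.01], 0]
    - [[0, 0, -0.02], 0]
    - [[0, 0, -0.03], 0]
    - [[0, 0, -0.03], 0]
    - [[0, 0, -0.03], 0]
    - [[0, 0, -0.03], 0]
    - [[0, 0, -0.03], 0]
    - [[0, 0, -0.02], 0]
    - [[0, 0, 0], 0]
    - [[0, 0, 0], 0]

```text
t: 11.4
tool_pos: [0.5256, 0.0983, 0.3366]
tool_rot: [0.607, 3.082, 0.0]
contact_force: [-1.3, 0.4, -1.3]
opening: 0.0856
grip_force: 0.0
```

Run:
```python
from m import *
d=cam("wrist"); cv2.imwrite("pics/w4.png",d["image"])
h=hsv(d);H,S,V=[h[...,i].astype(int) for i in range(3)]
o=ctrl.get_obs(); R=Ro.from_rotvec(o["tool_rot"]).as_matrix();print(o["tool_pos"],o["opening"])
c,b=blob(d,((H<8)|(H>172))&(S>140)&(V>130),(256,240),150);print(c,b.sum(),onz(d,[c],.099))
q=proj(d,[[.5568,.1765,.17]])[0];print(q)
c,b=blob(d,(H>5)&(H<28)&(S>70)&(V>80),q,40); cs=max(cv2.findContours(b,0,2)[0],key=cv2.contourArea)
bp=onz(d,cv2.boxPoints(cv2.minAreaRect(cs)),.17);print(bp.round(4),bp.mean(0))
```

```text
[0.52517815 0.09828094 0.33522803] 0.08487059848706406
[249.36973995 169.22458629] 2115 [[0.52541887 0.09927634 0.099     ]]
[364.95234124 191.14752706]
[[0.5811 0.1538 0.17  ]
 [0.5203 0.1799 0.17  ]
 [0.5279 0.1938 0.17  ]
 [0.5894 0.1689 0.17  ]] [0.55465866 0.17409436 0.17      ]
```

View pics/w4.png

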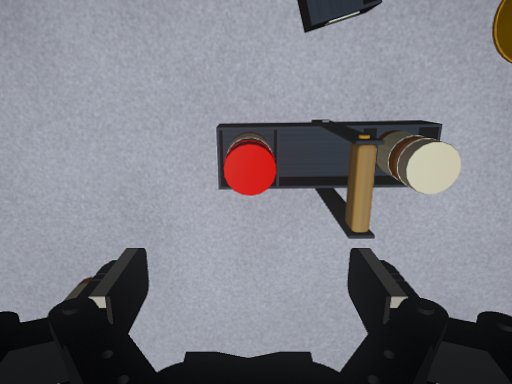

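The red jar stands upright in its pocket, lid centre (249,169), within 2 mm of the pocket centre. The grip bar at (361,185) hasn't moved. Next is gripping it.

drive_tool:
  rows:
    - [[0, 0.01, 0], -0.008]
    - [[0, 0.02, 0], 0]
    - [[0, 0.025, 0], 0]
    - [[0, 0.02, 0], 0]
    - [[0.0005, 0.0087, 0], 0]
    - [[0, 0, 0], 0]
    - [[0, 0, 0], 0]
    - [[0, 0, 0.015], 0]
    - [[0, 0, 0.02], 0]
    - [[0, 0, 0.02], 0]

```text
t: 12.45
tool_pos: [0.556, 0.1754, 0.28]
tool_rot: [-0.596, -3.084, 0.0]
contact_force: [-1.1, -0.5, -0.7]
opening: 0.0852
grip_force: 0.0
```

drive_tool:
  rows:
    - [[0, 0, 0.02], 0]
    - [[0, 0, 0.02], 0]
    - [[0, 0, 0.015], 0]
    - [[0, 0, 0.01], 0]
    - [[0, 0, 0.005], 0]
    - [[0, 0, 0], 0]
    - [[0, 0, 0], 0]

```text
t: 13.15
tool_pos: [0.5569, 0.1762, 0.2123]
tool_rot: [0.594, 3.083, 0.001]
contact_force: [0.3, 0.4, 0.3]
opening: 0.0851
grip_force: 0.0
```

drive_tool:
  rows:
    - [[0, 0, 0.001], 0]
    - [[0, 0, 0], 0]
    - [[0, 0, 0], 0]
    - [[0, 0, 0], 0]
    - [[0, 0, 0], 0]
    - [[0, 0, 0], 0]
    - [[0, 0, 0], 0]
    - [[0, 0, 0], 0]
    - [[0, 0, 0], 0]
    - [[0, 0, 0], 0]
  jaw: 1
  grip_force: 30

```text
t: 14.15
tool_pos: [0.5565, 0.1763, 0.2105]
tool_rot: [0.594, 3.085, 0.001]
contact_force: [2.3, 3.8, -0.6]
opening: 0.0135
grip_force: 34.8
```

drive_tool:
  rows:
    - [[0, 0, 0], 0]
    - [[0, 0, 0], 0]
    - [[0, 0, 0], 0]
    - [[0, 0, 0], 0]
    - [[0, 0, 0], 0]
    - [[0, 0, 0], 0]
  grip_force: 100

```text
t: 14.75
tool_pos: [0.5565, 0.1762, 0.2106]
tool_rot: [0.595, 3.084, 0.0]
contact_force: [2.1, 4.2, 1.2]
opening: 0.0127
grip_force: 98.4
```

drive_tool:
  rows:
    - [[0, 0, -0.001], 0]
    - [[0, 0, -0.002], 0]
    - [[0, 0, -0.003], 0]
    - [[0, 0, -0.005], 0]
    - [[0, 0, -0.006], 0]
    - [[0, 0, -0.006], 0]
    - [[0, 0, -0.006], 0]
    - [[0, 0, -0.006], 0]
    - [[0, 0, -0.006], 0]
    - [[0, 0, -0.006], 0]

```text
t: 15.75
tool_pos: [0.5564, 0.1762, 0.2581]
tool_rot: [0.594, 3.085, 0.0]
contact_force: [1.1, 1.1, -7.9]
opening: 0.0125
grip_force: 97.5
```

drive_tool:
  rows:
    - [[0, 0, -0.008], 0]
    - [[0, 0, -0.01], 0]
    - [[0, 0, -0.01], 0]
    - [[0, 0, -0.01], 0]
    - [[0, 0, -0.008], 0]
    - [[0, 0, -0.005], 0]
    - [[0, 0, -0.002], 0]
    - [[0, 0, 0], 0]
    - [[0, 0, 0], 0]
    - [[0, 0, 0], 0]

```text
t: 16.75
tool_pos: [0.5561, 0.1761, 0.3096]
tool_rot: [-0.594, -3.084, 0.001]
contact_force: [-0.2, -0.1, -7.5]
opening: 0.0128
grip_force: 97.5
```

Run:
```python
from m import *
d=cam("wrist"); e=cam("scene"); cv2.imwrite("pics/w5.png",np.hstack([cv2.resize(d["image"],(400,300)),cv2.resize(e["image"][140:332,190:446],(400,300))]))
o=ctrl.get_obs();print(o["tool_pos"],o["opening"],o["grip_force"],o["contact_force"],o["wrist_torque"],o["t"])
# lid heights from wrist view: centre on the z where 171 apart / tilt check
h=hsv(d);H,S,V=[h[...,i].astype(int) for i in range(3)]
z=o["tool_pos"][2]-.2106+.099
for q,m in(((.5255,.0977),((H<8)|(H>172))&(S>140)&(V>130)),((.589,.256),(V>150)&(S>15)&(H<45)&(H>15))):
    c,b=blob(d,m,proj(d,[[*q,z]])[0],40); e2=cv2.fitEllipse(max(cv2.findContours(b,0,2)[0],key=cv2.contourArea)); print(c,b.sum(),e2[1],onz(d,[e2[0]],z))
```

```text
[0.55618818 0.17612125 0.30980982] 0.012328447127154245 97.54469275474548 [-0.33685974 -0.18474419 -7.03170118] [-0.00950011  0.045466    0.065774  ] 16.85
[103.39375665 217.83806314] 5638 (84.82440185546875, 93.09974670410156) [[0.52299171 0.10208055 0.19820982]]
[412.70176069 223.88321955] 2783 (76.5005874633789, 89.16814422607422) [[0.58661404 0.25492213 0.19820982]]
```

View pics/w5.png

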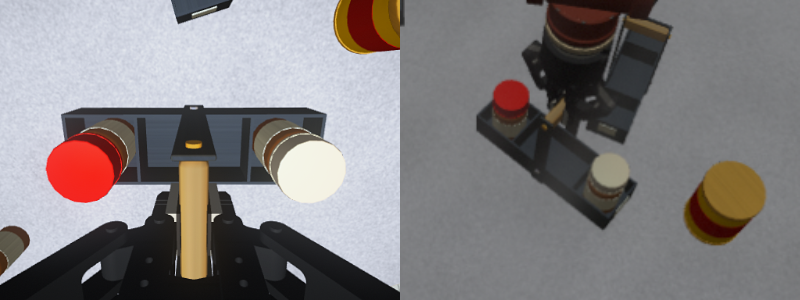

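Both pictures show the caddy lifted and level with both jars standing in it: the red lid at about (80,170) and the white at (310,168) in the left half. The 7.5 N load fits the masses given, so now the two-second hold.

drive_tool:
  rows:
    - [[0, 0, 0], 0]
    - [[0, 0, 0], 0]
    - [[0, 0, 0], 0]
    - [[0, 0, 0], 0]
    - [[0, 0, 0], 0]
    - [[0, 0, 0], 0]
    - [[0, 0, 0], 0]
    - [[0, 0, 0], 0]
    - [[0, 0, 0], 0]
    - [[0, 0, 0], 0]

```text
t: 17.85
tool_pos: [0.5564, 0.1762, 0.3104]
tool_rot: [-0.595, -3.085, -0.0]
contact_force: [1.4, 0.3, -6.9]
opening: 0.0127
grip_force: 97.5
```

drive_tool:
  rows:
    - [[0, 0, 0], 0]
    - [[0, 0, 0], 0]
    - [[0, 0, 0], 0]
    - [[0, 0, 0], 0]
    - [[0, 0, 0], 0]
    - [[0, 0, 0], 0]
    - [[0, 0, 0], 0]
    - [[0, 0, 0], 0]
    - [[0, 0, 0], 0]
    - [[0, 0, 0], 0]

```text
t: 18.85
tool_pos: [0.5564, 0.1762, 0.3104]
tool_rot: [-0.595, -3.085, 0.0]
contact_force: [-0.5, -0.6, -6.9]
opening: 0.0129
grip_force: 97.5
```

drive_tool:
  rows:
    - [[0, 0, 0], 0]
    - [[0, 0, 0], 0]
    - [[0, 0, 0], 0]
    - [[0, 0, 0], 0]
    - [[0, 0, 0], 0]

```text
t: 19.35
tool_pos: [0.5564, 0.1762, 0.3104]
tool_rot: [0.595, 3.085, 0.0]
contact_force: [-1.3, 0.1, -7.7]
opening: 0.0127
grip_force: 97.5
```

```bash
python3 -c "
from station import ctrl
print(ctrl.finish_job())"
```

```text
the job is handed in; nothing more can be done
None
```

The job is handed in (no verdict was returned): the red-lidded jar stands in the empty pocket, and the arm is holding the loaded caddy level by its grip about 10 cm up, after a 2.5 s steady hold ending at 19.4 s of the 56 s allowed.

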